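Report the mouldy cheese

ROBOT

A 6-joint arm with a two-finger parallel gripper is mounted at the origin on the work surface. World frame = base frame: x ahead of the robot, y to its left, z up, the work surface at z = 0. Lengths are in m, angles in rad, forces in N, time in s.
With the tool pointing down it reaches from about 0.3 to 0.85 m from the base axis. Payload 5.4 kg.
Tool frame: the origin (TCP) lies between the finger pads; the fingertips stand tcp_to_tips ahead of it and the grasp point (between the pads) lies 5 mm behind it (tcp_to_tips is the distance from the TCP to the fingertips, in m); y points along the fingers, x is the direction in which the jaws open and shut, and the axes are right-handed (so a half turn about y gives the same grasp; the last joint's range is limited). The gripper opens to 85 mm and grips with 20 to 120 N. Pads are 22 mm wide; open, the fingers measure 114 mm over their backs; the gripper's body (76 mm by 85 mm) begins 54 mm behind the grasp point. The pads swing forward as they close: fully open they stand 13 mm farther back than shut.
Start: joints at [-1.37, 0.158, 1.597, -0, 1.386, -0.21], TCP at [0.23, -0.527, 0.245] pointing down, gripper open.
Joint ranges: [-2.91, 2.91], [-0.94, 2.29], [0.18, 2.7], [-1.29, 4.43], [0.17, 2.64], [-3, 3]. Speed limits (rad/s): [2.57, 2.57, 3.14, 3.14, 3.14, 3.14].

INTERFACE

Orientations are given as [roll, pitch, yaw] about the fixed x, y, z axes, in that order (R = Rz(yaw) Ry(pitch) Rx(roll)).
In Python, from station import sense, camera, camera_params, close_job, tcp_to_tips gives the robot as it stands.
- The arm moves only by the tool servo_tool, never from a script. Its argument "series" is a list of rows, each a list of 6 numbers: the shift along the tool's x, y, z in units of 25 mm (1.0 is 25 mm), then the turn, a rotation vector about the tool's x, y, z in units of 5 degrees (1.0 is 5 degrees). A call has 1 to 20 rows; each row shifts and turns the commanded pose from where the row before left it, along the tool's axes as they then stand; what a row does not reach is not made up. A row lasts 1/8 s, in which the tool goes at most 62.5 mm and 10.7 degrees, less where a joint would pass 70% of its speed; a pose out of reach is approached as far as the arm can. A call is refused whole if a number of a shift passes 1 or a number of a turn 1, either way. A call with a gripper value outside its range is refused whole. "jaw" is the closure, from 0 (fully open) to 1 (shut), set as the call begins (left out, the last holds). The fingers move at their own pace and stop on an object; the grip force is fixed at half the most. Time passes only in rows, so rows that do not move let the fingers close. It gives the time, the measured TCP pose, the force and the opening at its end, in the units of the state.
- sense(): the state, without advancing time (a new reading comes with each control period).
- camera(name): name is "side" or "top"; returns (picture, depth): 420x560x3 uint8, red, green, blue; 420x560 float32, m along the optical axis (not along the pixel's ray), 0 where there is no reading.
- camera_params(name): a dict with "K" (3x3 intrinsics, pixels), "k1" (the pictures are not rectified: a ray, as slopes to the right and down, at radius r is drawn at 1 + k1 r^2 times it, then the intrinsics apply), "position" and "rotation" of the camera in the world. Camera axes: x right, y up, looking along -z (the intrinsics and any distortion apply to the point x, -y, -z); pixel columns grow to the right and rows downward; lengths in m; the calibration is good to about 2 mm. A picture is of the moment at which its call begins. camera_params takes no time and is no camera call.
- close_job(): hands the job in, once; it reports no verdict.
The state is a dict: "time_s": time; "qpos": joint angles; "qvel": joint speeds; "effort": joint torques, N m; "tool_pos": TCP position; "tcp_rot": TCP orientation; "force": force on the tool from outside, world axes, zero at the start; "moment": the same for the moment, N m; "width": finger opening in m.
Only numpy, scipy, OpenCV 4.12 (cv2) and the standard library are available. Lean on these libraries where they do the work, as an engineer would, in place of code of your own. Each camera call takes 0.05 s, during which the arm holds its last target. There are 200 camera calls.

TASK

One of the cheeses on the maturing board has a blue-green mould patch: point it out by bringing the fingertips to two or three centimetres above the patch and staying there for two full seconds, without touching any cheese and without coming down over any of the other cheeses. Then report it by pushing the red button all the way down, so that it stays down when you leave it; leave the green button up.

Things in the scene. Friction and masses are not known exactly. Their poses are not given: they have to be found in the camera images.
- mould_patch (a point): centre of the blue-green mould patch (about 35 to 40 mm across, flat) on the top face of the mouldy cheese, 26 mm from that cheese's axis towards its +x and 40 mm above its underside
- mouldy_wheel: the cream-white cheese with the mould patch: flat round cheese, 110 mm across and 40 mm high, lying loose on the wooden board; origin at the centre of its underside, z up. Only to be pointed at, never touched.
- white_wheel: a sound cream-white cheese without any patch: flat round cheese, 110 mm across and 40 mm high, lying loose on the wooden board; origin at the centre of its underside, z up. Leave alone.
- orange_wheel: a sound orange-rind cheese: flat round cheese, 110 mm across and 40 mm high, lying loose on the wooden board; origin at the centre of its underside, z up. Leave alone.
- grey_cheese: a small ash-grey cheese, 60 mm across and 40 mm high, lying loose on the wooden board; origin at the centre of its underside, z up. Leave alone.
- red_top (a point): centre of the top face of the red mushroom button (40 mm across), about 67 mm above the table while the button is up, moving with the button. The button stands on a fixed grey box 70 x 70 x 45 mm at one end of the board, and the green button's box stands at the other end; either may be on either side
- red_button (a joint): travel of the red button straight down, m: 0 up, 0.008 fully down. It has no return spring: about 4 N of friction to push, and it stays where it is left
- green_top (a point): centre of the top face of the green mushroom button, same size and height as the red; leave alone
- green_button (a joint): travel of the green button, m: 0 up, 0.008 fully down; same behaviour. It must stay up
- board: fixed wooden maturing board, 240 x 580 x 18 mm, its long side along its y (roughly across, left-right for the robot); origin at the centre of its underside on the table. The cheeses stand in a row along it, at least 115 mm between centres
Things that resemble listed ones, but are neither listed nor needed, are in the scene too. What is shaped like the part that bears red_top but yellow is not meant.

How it is judged:
By the outcome, as a careful person would: the job done as asked, in the order asked, and still so for the second after the job is handed in, with the robot touching nothing.
It also fails if it takes over 40 s, if anything falls off the work surface, if the arm or the gripper's body presses on something with over 40 N, if the wrist force passes 120 N, or if a joint passes its speed limit or range.

## Working session

There is one attempt and no reset: what is moved stays moved. The work goes in short steps, Python scripts to look and compute and a tool call to move; the robot and the scene stay as the last step left them, time stands still between calls to the robot, and variables do not carry over. Pictures are saved under pics/ and viewed, about 8 in all and at most 12, crops included, and the job is handed in when it is done.

Besides the shell and the picture viewer there is one more tool, called after ">>>" as name(argument=value, ...) on one line, values as JSON. servo_tool: Moves the arm, as the interface text tells. Its arguments: {"type":"object","properties":{"series":{"type":"array"},"jaw":{"type":"number"}},"required":["series"]}

```bash
mkdir -p pics; cat > h.py <<'E'
import numpy as np, cv2
from station import sense, camera, camera_params, tcp_to_tips
def pix2ray(name,u,v):
    p=camera_params(name);K=np.array(p["K"]);k=p["k1"]
    xd=(u-K[0,2])/K[0,0];yd=(v-K[1,2])/K[1,1];x,y=xd,yd
    for _ in range(20):
        s=1+k*(x*x+y*y);x,y=xd/s,yd/s
    return np.array(p["position"]),np.array(p["rotation"])@np.array([x,-y,-1.0])
def onplane(name,u,v,z):
    o,d=pix2ray(name,u,v);return o+d*(z-o[2])/d[2]
def bydepth(name,u,v,dep):
    o,d=pix2ray(name,u,v);return o+d*dep
E
python3 - <<'E'
from h import *
for n in("top","side"):
    im,d=camera(n);cv2.imwrite(f"pics/{n}1.png",im[:,:,::-1]);np.savez(f"{n}1.npz",im=im,d=d)
    print(n,camera_params(n))
print(sense(),tcp_to_tips)
E
```

```text
top {'K': array([[426.11350888,   0.        , 277.77080504],
       [  0.        , 426.11350888, 211.71095258],
       [  0.        ,   0.        ,   1.        ]]), 'k1': 0.028682311305926658, 'position': array([ 0.32298686, -0.0049601 ,  1.00372216]), 'rotation': array([ 0.17391787, -0.0228923 , -1.5842914 ])}
side {'K': array([[486.54448444,   0.        , 273.38497678],
       [  0.        , 486.54448444, 211.8881081 ],
       [  0.        ,   0.        ,   1.        ]]), 'k1': -0.07050028159972674, 'position': array([0.2215495 , 0.69022088, 0.91156037]), 'rotation': array([ 0.73113063,  0.01610983, -2.8094293 ])}
{'time_s': 0.1, 'qpos': array([-1.37013242e+00,  1.58986603e-01,  1.59811837e+00,  2.51306638e-05,
        1.38617365e+00, -2.10151879e-01]), 'qvel': array([ 0.00015727, -0.00152899, -0.00401332, -0.00162243,  0.00043513,
       -0.00063152]), 'effort': array([-5.69937424e-05, -3.96991932e+01, -3.32338393e+01, -1.20919062e-04,
        4.22479876e-03,  1.52960737e-06]), 'tool_pos': array([ 0.22948603, -0.52666112,  0.24440896]), 'tcp_rot': array([-1.57042047,  0.00164372, -1.15998487]), 'force': array([-0.80507463,  1.16659627,  0.31017141]), 'moment': array([-0.00759117, -0.04536945, -0.00694505]), 'width': 0.08515025723606649} 0.014
```

View pics/top1.png

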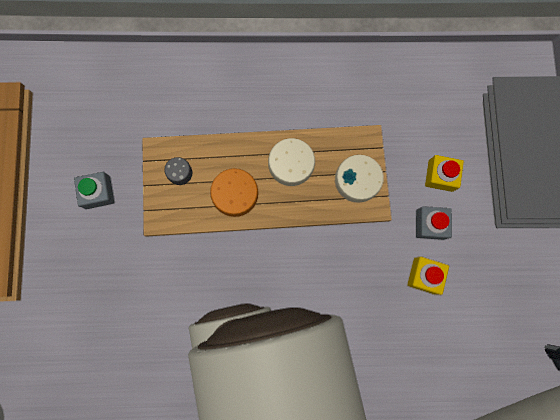

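View pics/side1.png

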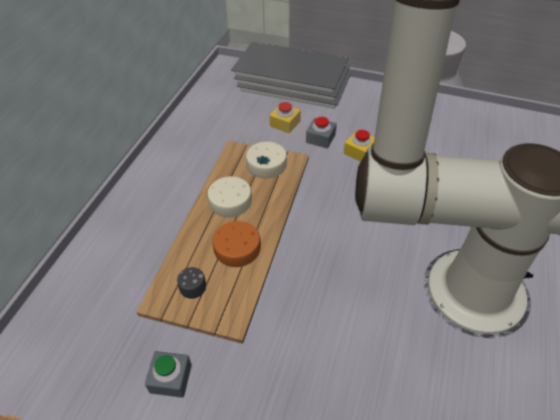

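The top view shows the patched cheese at about (360,178), with its patch at (349,177). The red button on the grey box is at (439,221), between two yellow decoys. Green is at (88,187).

```bash
cat >> h.py <<'E'
from scipy.spatial.transform import Rotation as Ro
_cp=camera_params
def camera_params(n):
    p=dict(_cp(n));r=np.array(p["rotation"])
    if r.shape==(3,):p["rotation"]=Ro.from_euler("xyz",r).as_matrix()
    return p
E
python3 - <<'E'
from h import *
def blobs(n,lo,hi,amin):
    im=np.load(n+"1.npz");hsv=cv2.cvtColor(im["im"],cv2.COLOR_RGB2HSV);d=im["d"]
    m=cv2.inRange(hsv,lo,hi);m=cv2.morphologyEx(m,cv2.MORPH_CLOSE,np.ones((3,3)))
    c,l,s,ce=cv2.connectedComponentsWithStats(m)
    for i in range(1,c):
        if s[i,4]>=amin: yield ce[i],s[i],np.median(d[l==i])
for n in("top","side"):
  for nm,lo,hi,z,a in(("red",(0,190,120),(4,255,255),.067,60),("patch",(85,80,30),(110,255,160),.058,60),("green",(60,120,50),(85,255,255),.067,60),("cream",(15,20,170),(35,110,255),.058,400),("orange",(5,190,100),(12,255,255),.058,400)):
    for ce,s,dd in blobs(n,lo,hi,a):
        print(n,nm,ce.round(1),s,onplane(n,*ce,z).round(4),bydepth(n,*ce,dd).round(4))
for u,v in((360,178),(349,177),(292,161),(234,191),(178,170),(88,187),(450,169),(434,276),(439,221),(420,239)):
    d=np.load("top1.npz")["d"][v,u]; print(u,v,bydepth("top",u,v,d).round(4))
E
```

```text
top red [451.1 168.4] [443 161  17  16 207] [ 0.584  -0.4258  0.067 ] [ 0.5839 -0.4257  0.0672]
top red [440.1 220.2] [432 212  17  17 227] [ 0.4646 -0.3913  0.067 ] [ 0.4645 -0.3912  0.0674]
top red [434.4 274.9] [426 267  18  17 233] [ 0.344 -0.369  0.067] [ 0.344  -0.3689  0.0672]
top patch [349.1 176.4] [343 169  13  16 143] [ 0.5696 -0.1936  0.058 ] [ 0.5694 -0.1935  0.0589]
top green [ 86.7 186.1] [ 78 178  19  18 248] [0.5491 0.3949 0.067 ] [0.5492 0.395  0.0666]
top cream [291.2 159.7] [ 269  138   45   44 1543] [ 0.6103 -0.0616  0.058 ] [ 0.6103 -0.0616  0.0579]
top cream [361.2 176.4] [ 338  155   45   44 1395] [ 0.5694 -0.2215  0.058 ] [ 0.5694 -0.2216  0.0578]
top cream [267.4 379.9] [ 242  343   49   77 2168] [ 0.1309 -0.0022  0.058 ] [ 0.2685 -0.0042  0.7353]
side red [321.5 121.4] [316 118  12   8  75] [ 0.4646 -0.3857  0.067 ] [ 0.4648 -0.3866  0.0663]
side red [362.  134.5] [356 131  13   8  86] [ 0.3445 -0.3641  0.067 ] [ 0.3446 -0.3645  0.0667]
side green [164.5 364.6] [155 355  20  20 313] [0.5489 0.3983 0.067 ] [0.5487 0.3985 0.0674]
side cream [265.9 153.6] [246 142  40  26 723] [ 0.5707 -0.2188  0.058 ] [ 0.5707 -0.219   0.0578]
side cream [396.5 178.5] [ 369  159   56   32 1010] [ 0.2273 -0.2322  0.058 ] [0.2253 0.0854 0.3519]
side cream [471.5 179. ] [ 439  160   71   38 2067] [ 0.0465 -0.2901  0.058 ] [0.1067 0.0471 0.3516]
side cream [228.4 191.4] [ 208  176   42   32 1034] [ 0.6112 -0.0586  0.058 ] [ 0.611  -0.0581  0.0585]
side cream [471.3 305.1] [ 430  254   95   77 1823] [0.0216 0.085  0.058 ] [0.0131 0.0594 0.0219]
360 178 [ 0.5646 -0.2176  0.0619]
349 177 [ 0.568  -0.1932  0.0587]
292 161 [ 0.6077 -0.0633  0.0562]
234 191 [0.5375 0.0698 0.0577]
178 170 [0.5876 0.1972 0.0574]
88 187 [0.5471 0.3922 0.0663]
450 169 [ 0.5823 -0.4228  0.068 ]
434 276 [ 0.3415 -0.367   0.0693]
439 221 [ 0.4629 -0.3889  0.0666]
420 239 [ 0.4301 -0.3678 -0.001 ]
```

Both views agree: the patch is at (0.569,-0.193,0.058) and the red top at (0.4646,-0.389,0.067). I'll shut the jaws and fly over at the present height.

>>> servo_tool(series=[[-0.34,0,0.89,0,0,0],[-0.34,0,0.89,0,0,0],[-0.34,0,0.89,0,0,0],[-0.34,0,0.89,0,0,0],[-0.34,0,0.89,0,0,0],[-0.34,0,0.89,0,0,0],[-0.34,0,0.89,0,0,0],[-0.34,0,0.89,0,0,0],[-0.34,0,0.89,0,0,0],[-0.34,0,0.89,0,0,0],[-0.34,0,0.89,0,0,0],[-0.34,0,0.89,0,0,0],[-0.34,0,0.89,0,0,0],[-0.34,0,0.89,0,0,0],[-0.34,0,0.89,0,0,0],[-0.34,0,0.89,0,0,0],[-0.34,0,0.89,0,0,0],[-0.34,0,0.89,0,0,0],[-0.34,0,0.89,0,0,0],[-0.34,0,0.89,0,0,0]], jaw=1)

```text
time_s: 2.6
tool_pos: [0.5701, -0.1914, 0.245]
tcp_rot: [-1.571, 0.001, -1.159]
force: [1.2, 0.4, 0.6]
width: -0.0001
```

```bash
python3 - <<'E'
from h import *
s=sense();print(s["time_s"],s["tool_pos"],s["tcp_rot"],s["width"],s["force"],tcp_to_tips)
im,d=camera("side");cv2.imwrite("pics/side2.png",cv2.resize(im[20:260,150:470,::-1],(800,600)));np.savez("side2.npz",im=im,d=d)
E
```

```text
2.6 [ 0.5701024  -0.19144384  0.24503784] [-1.57099435e+00  9.19059989e-04 -1.15918221e+00] -8.947595083393958e-05 [1.16200634 0.43616251 0.63514919] 0.014
```

View pics/side2.png

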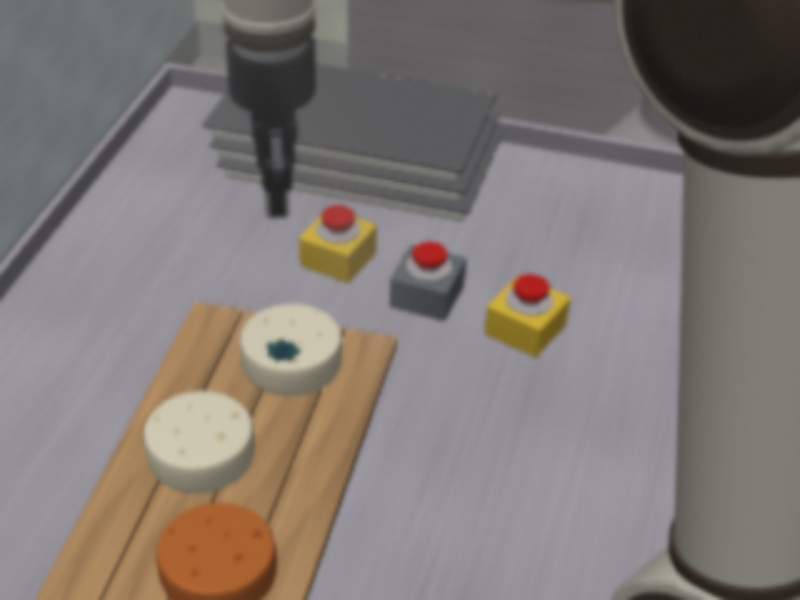

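The shut fingertips are at crop (277,214), full-image pixel (261,105.5). The patch is at crop (283,350), so the tips hang above it. I'll check the tip height before descending.

```bash
python3 - <<'E'
from h import *
d=np.load("side2.npz")["d"]
for v in(99,101,103,104,105,106,107):print(v,bydepth("side",261,v,d[v,261]).round(4))
# world point TCP(y) at vertical plane: z where ray at tip bottom crosses y=-0.19
o,r=pix2ray("side",261,105.8);t=(-0.1914-o[1])/r[1];print(o+r*t)
# patch by dark mask in side
im=np.load("side1.npz")["im"];hsv=cv2.cvtColor(im,cv2.COLOR_RGB2HSV)
m=cv2.inRange(hsv,(80,60,0),(115,255,150));m[:140]=0;m[175:]=0;m[:,:245]=0;m[:,287:]=0
v,u=np.nonzero(m);print(len(u),u.mean(),v.mean(),onplane("side",u.mean(),v.mean(),.058))
E
```

```text
99 [ 0.5622 -0.1784  0.2594]
101 [ 0.5637 -0.1815  0.2515]
103 [ 0.5637 -0.181   0.2463]
104 [ 0.5623 -0.1772  0.2464]
105 [ 0.5634 -0.1796  0.2417]
106 [ 0.5639 -0.1809  0.2379]
107 [ 0.5653 -0.184   0.2326]
[ 0.56806059 -0.1914      0.23034101]
50 262.56 159.74 [ 0.57075261 -0.19325189  0.058     ]
```

>>> servo_tool(series=[[0,0.74,0,0,0,0],[0,0.74,0,0,0,0],[0,0.74,0,0,0,0],[0,0.74,0,0,0,0],[0,0.74,0,0,0,0],[0,0.74,0,0,0,0],[0.05,0.6,0,0,0,0],[0,0.4,0,0,0,0],[0,0.3,0,0,0,0],[0,0.16,0,0,0,0],[0,0,0,0,0,0]])

```text
time_s: 4.03
tool_pos: [0.5703, -0.1948, 0.0979]
tcp_rot: [-1.571, -0.0, -1.16]
force: [0.1, 0.1, -1.0]
width: -0.0001
```

```bash
python3 - <<'E'
from h import *
s=sense();print(s["time_s"],s["tool_pos"],s["force"])
im,d=camera("side");cv2.imwrite("pics/side3.png",cv2.resize(im[80:230,170:370,::-1],(800,600)))
E
```

```text
4.025 [ 0.57026385 -0.19476576  0.09785584] [ 0.09372901  0.06863024 -1.04990307]
```

View pics/side3.png

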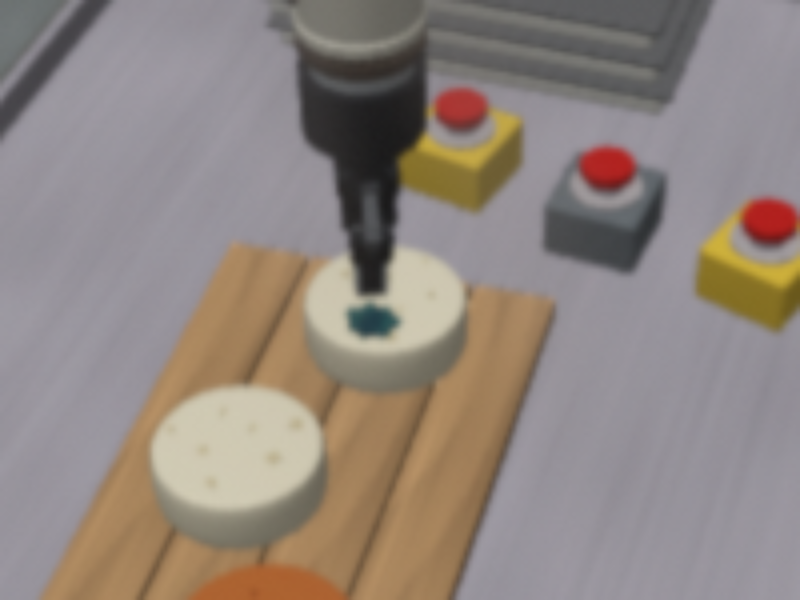

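The tips, at crop (370,292), hover just above the patch at (372,321), 26 mm over it. I'll hold for 2.5 s.

>>> servo_tool(series=[[0,0,0,0,0,0],[0,0,0,0,0,0],[0,0,0,0,0,0],[0,0,0,0,0,0],[0,0,0,0,0,0],[0,0,0,0,0,0],[0,0,0,0,0,0],[0,0,0,0,0,0],[0,0,0,0,0,0],[0,0,0,0,0,0],[0,0,0,0,0,0],[0,0,0,0,0,0],[0,0,0,0,0,0],[0,0,0,0,0,0],[0,0,0,0,0,0],[0,0,0,0,0,0],[0,0,0,0,0,0],[0,0,0,0,0,0],[0,0,0,0,0,0],[0,0,0,0,0,0]])

```text
time_s: 6.58
tool_pos: [0.5702, -0.1947, 0.0978]
tcp_rot: [-1.571, 0.0, -1.16]
force: [-0.7, 0.4, 0.2]
width: 0.0002
```

>>> servo_tool(series=[[0,-0.7,0,0,0,0],[0,-0.7,0,0,0,0],[0,-0.7,0,0,0,0],[0,-0.7,0,0,0,0],[0.54,0,-0.7,0,0,0],[0.54,0,-0.7,0,0,0],[0.54,0,-0.7,0,0,0],[0.54,0,-0.7,0,0,0],[0.54,0,-0.7,0,0,0],[0.54,0,-0.7,0,0,0],[0.54,0,-0.7,0,0,0],[0.54,0,-0.7,0,0,0],[0.54,0,-0.7,0,0,0],[0.54,0,-0.7,0,0,0],[0,0.7,0,0,0,0],[0,0.7,0,0,0,0],[0,0.7,0,0,0,0],[0,0.5,0,0,0,0],[0,0.36,0,0,0,0],[0,0,0,0,0,0]])

```text
time_s: 9.07
tool_pos: [0.4635, -0.3879, 0.093]
tcp_rot: [-1.571, 0.001, -1.16]
force: [-0.1, 0.1, -0.0]
width: -0.0001
```

```bash
python3 - <<'E'
from h import *
s=sense();print(s["time_s"],s["tool_pos"],s["force"])
im,d=camera("side");cv2.imwrite("pics/side4.png",cv2.resize(im[50:200,220:420,::-1],(800,600)))
E
```

```text
9.075 [ 0.46347317 -0.38790474  0.09299993] [-0.11871729  0.10073579 -0.00488071]
```

View pics/side4.png

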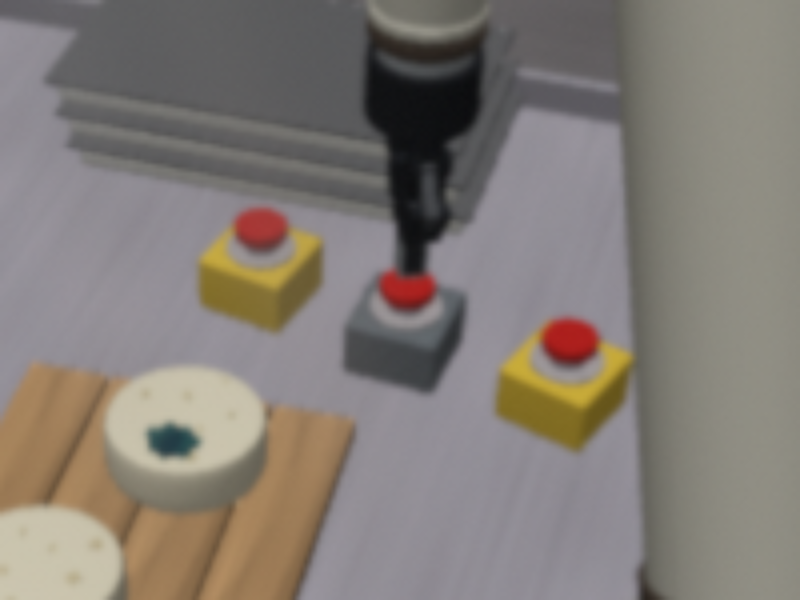

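The tips, at crop (410,272), are centred over the red button on the grey box. I'll press gently and watch the force.

>>> servo_tool(series=[[0,0.2,0,0,0,0],[0,0.2,0,0,0,0],[0,0.12,0,0,0,0],[0,0.08,0,0,0,0],[0,0.06,0,0,0,0],[0,0.04,0,0,0,0],[0,0,0,0,0,0]])

```text
time_s: 10.0
tool_pos: [0.4636, -0.3883, 0.0763]
tcp_rot: [-1.571, 0.0, -1.16]
force: [-1.0, 1.3, 3.2]
width: -0.0001
```

>>> servo_tool(series=[[0,0.04,0,0,0,0],[0,0.04,0,0,0,0],[0,0,0,0,0,0]])

```text
time_s: 10.38
tool_pos: [0.4637, -0.3884, 0.0741]
tcp_rot: [-1.571, -0.0, -1.16]
force: [-1.9, 1.4, 1.8]
width: 0.0
```

>>> servo_tool(series=[[0,0.04,0,0,0,0],[0,0.04,0,0,0,0],[0,0,0,0,0,0]])

```text
time_s: 10.75
tool_pos: [0.4637, -0.3884, 0.073]
tcp_rot: [-1.571, 0.0, -1.16]
force: [-2.3, 3.6, 6.3]
width: 0.0001
```

>>> servo_tool(series=[[0,0.04,0,0,0,0],[0,0.04,0,0,0,0],[0,0,0,0,0,0]])

```text
time_s: 11.12
tool_pos: [0.4638, -0.3886, 0.0729]
tcp_rot: [-1.571, 0.0, -1.16]
force: [-8.0, 7.6, 19.8]
width: 0.0002
```

The button has bottomed: tips at 0.0589 m and the force is up to 20 N without further motion. I'll lift straight up and move clear.

>>> servo_tool(series=[[0,-0.2,0,0,0,0],[0,-0.4,0,0,0,0],[0,-0.7,0,0,0,0],[0,-0.9,0,0,0,0],[0,-0.9,0,0,0,0],[0,-0.9,0,0,0,0],[0,-0.9,0,0,0,0],[0.5,-0.5,-0.8,0,0,0],[0.5,0,-0.8,0,0,0],[0.5,0,-0.8,0,0,0],[0.5,0,-0.8,0,0,0],[0.3,0,-0.5,0,0,0],[0,0,0,0,0,0],[0,0,0,0,0,0]])

```text
time_s: 12.88
tool_pos: [0.4021, -0.4776, 0.2051]
tcp_rot: [-1.57, 0.001, -1.16]
force: [0.2, 0.5, 0.8]
width: 0.0004
```

```bash
python3 - <<'E'
from h import *
s=sense();print(s["time_s"],s["tool_pos"],s["force"])
for n in("top","side"):
    im,d=camera(n);np.savez(n+"5.npz",im=im,d=d)
    cv2.imwrite(f"pics/{n}5.png",im[:,:,::-1])
    hsv=cv2.cvtColor(im,cv2.COLOR_RGB2HSV)
    for nm,lo,hi in(("red",(0,190,120),(4,255,255)),("green",(60,120,50),(85,255,255)),("patch",(85,80,30),(110,255,160)),("cream",(15,20,170),(35,110,255))):
        c,l,st,ce=cv2.connectedComponentsWithStats(cv2.inRange(hsv,lo,hi))
        for i in range(1,c):
            if st[i,4]>=(50 if nm!="cream" else 700): print(n,nm,ce[i].round(1),bydepth(n,*ce[i],np.median(d[l==i])).round(4))
E
```

```text
12.875 [ 0.40209608 -0.47760266  0.20510984] [0.19655552 0.45443572 0.82880108]
top red [451.1 168.4] [ 0.584  -0.4259  0.0671]
top red [438.9 220.8] [ 0.4646 -0.3918  0.0589]
top red [434.4 274.8] [ 0.344  -0.369   0.0672]
top green [ 86.6 186.1] [0.5493 0.3954 0.0663]
top patch [349.1 176.4] [ 0.5694 -0.1935  0.0587]
top cream [291.3 159.7] [ 0.6103 -0.0616  0.0579]
top cream [361.3 176.4] [ 0.5694 -0.2217  0.058 ]
top cream [221.4 336.2] [0.2924 0.0249 0.7215]
side red [321.2 123.6] [ 0.4651 -0.3866  0.0586]
side red [362.  134.5] [ 0.3447 -0.3655  0.0659]
side green [164.5 364.6] [0.5489 0.3982 0.0668]
side cream [265.8 153.6] [ 0.571  -0.219   0.0577]
side cream [479.9 190.4] [0.0924 0.0728 0.3542]
side cream [228.5 191.4] [ 0.6108 -0.058   0.0587]
side cream [410.1 205.4] [0.1954 0.1437 0.3567]
side cream [445.5 291.1] [0.0676 0.0345 0.013 ]
side cream [502.3 316.3] [-0.0529  0.0636  0.0165]
```

View pics/side5.png

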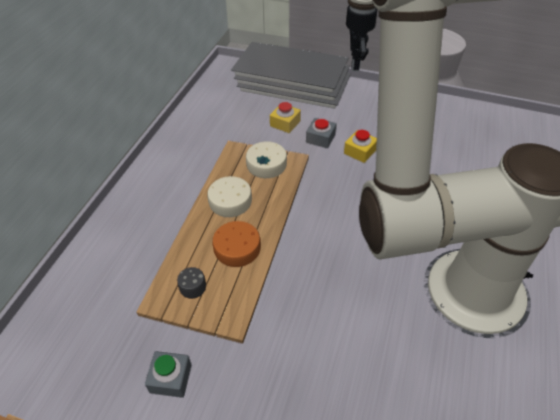

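The red button at (321,125) is down: its top went from 67.4 to 58.9 mm. The two yellow decoys and the green button are still up, and the cheeses haven't moved. The arm is clear of everything.

```bash
python3 -c "from station import close_job;print(close_job())"
```

```text
the job is handed in; nothing more can be done
None
```

I pointed out the mouldy cheese and pushed the red button on the grey box all the way down. The job was handed in at about 13 s of the 40 s allowed.

- **Pointing:** the shut fingertips stayed about 26 mm above the mould patch for about 2.5 s. They were within about 2 mm of its measured centre and touched nothing.
- **Red button:** I pressed until it bottomed, at about 20 N with no further motion. After the arm left, its top measured 58.9 mm (top camera) and 58.6 mm (side camera), against about 67 mm before, so it stayed down.
- **Everything else:** the green button is still up at 66–67 mm, and so are the yellow decoys. The two cream cheeses measured the same positions as at the start. The orange and grey ones I checked only by eye in the last side picture.
- **At hand-in:** the arm stood clear with the tool at 0.205 m and about 1 N of force reading.

No check failed. The two cameras disagreed by up to about 5 mm in y on the red button, so I aimed at the average, which is well within its 40 mm top.

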